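Find the hidden tile catch and hold the hatch open

ROBOT

A 6-joint arm with a two-finger parallel gripper is mounted at the origin on the work surface. World frame = base frame: x ahead of the robot, y to its left, z up, the work surface at z = 0. Lengths are in mm, angles in rad, forces in N, time in s.
With the tool pointing down it reaches from about 275 to 1000 mm from the base axis. Payload 8.4 kg.
Tool frame: the origin (TCP) lies on the centre line of the jaws, within the pads' length; the fingertips stand 22 mm ahead of it and the grasp point (between the pads) lies 3 mm ahead of it; z points along the fingers, x is the direction in which the jaws open and shut, and the axes are right-handed (so a half turn about z gives the same grasp; the last joint's range is limited). The gripper opens to 85 mm and grips with 20 to 120 N. Pads are 22 mm wide; open, the fingers measure 114 mm over their backs; the gripper's body (76 mm by 85 mm) begins 54 mm behind the grasp point. The pads swing forward as they close: fully open they stand 13 mm farther back than shut.
Start: joints at [1.157, 0.353, 1.633, -0, 1.155, -0.002], TCP at [250.161, 572.754, 253.281] pointing down, gripper open.
Joint ranges: [-2.63, 2.63], [-0.92, 2.1], [0.06, 2.66], [-1.3, 4.44], [0, 2.69], [-3.02, 3.02]. Speed limits (rad/s): [2.22, 2.22, 2.79, 3.14, 3.14, 3.14].

INTERFACE

Orientations are given as [roll, pitch, yaw] about the fixed x, y, z axes, in that order (R = Rz(yaw) Ry(pitch) Rx(roll)).
In Python, from rig import status, viewer, job gives the robot as it stands.
- The arm moves only by the tool send_rows, never from a script. Its argument "plan" is a list of rows, each a list of 3 entries, a list of its own where there are three numbers: the shift along the tool's x, y, z in m, then the turn, a rotation vector about the tool's x, y, z in rad, then the opening, from -1 (shut) to 1 (fully open). In form: [[[x, y, z], [rx, ry, rz], jaw], ...]. A call has exactly 5 rows; each row is the pose to reach, as a shift and turn from the pose measured when the call began, along the tool's axes at that moment; what a row does not reach only later rows make up. A row lasts 1/12 s, in which the tool goes at most 41.7 mm and 7.16 degrees, less where a joint would pass 70% of its speed; a pose out of reach is approached as far as the arm can. A call with a gripper value outside its range is refused whole. The fingers move at their own pace and stop on an object; "squeeze" is the grip in N (left out, the last holds). Time passes only in rows, so rows that repeat a pose let the fingers close, or fill a call up. It gives the time, the measured TCP pose, the force and the opening at its end, in the units of the state.
- status.sense(): the state, without advancing time (a new reading comes with each control period).
- viewer.grab_frame(name): name is "scene" or "top" or "wrist"; returns the picture (384x512x3 uint8, red, green, blue); there is no depth.
- viewer.camera_params(name): a dict with "intrinsics" (3x3 intrinsics, pixels), "dist_coeffs" ([k1, k2, p1, p2, k3] as OpenCV has them; the pictures are not rectified), "xyz" and "orientation" of the camera in the world. Camera axes: x right, y down, z forward; pixel columns grow to the right and rows downward; lengths in mm; the calibration is good to about 2 mm. A picture is of the moment at which its call begins: read the wrist's pose just before it. camera_params takes no time and is no camera call; for the wrist camera it gives the pose at the moment of the call.
- job.sign_off(): hands the job in, once; it reports no verdict.
Trained networks look in the newest picture that a camera, given by its name, has taken for a name from the list of things; names that differ only in an ending like _2 or _b are one class to them, and where a whole thing is asked for, a point or a joint stands for the part that bears it (a point fixed in the world has none). Each returns a list of dicts, best first, with "p" (0 to 1); they miss things now and then, are a little off and sometimes report something else, mostly with a low value. They report only what shows in the picture. A call takes as long as a camera call. They do not tell look-alikes from the thing itself.
- viewer.cut_out(label, camera): "mask" (384x512 bool, what is visible of it) and "extent" ([left, top, width, height] in pixels, round what is visible of it).
The state is a dict: "clock": time; "qpos": joint angles; "qvel": joint speeds; "joint_efforts": joint torques, N m; "eef_pos": TCP position; "tcp_rot": TCP orientation; "contact_force": force on the tool from outside, world axes, zero at the start; "wrist_torque": the same for the moment, N m; "opening": opening from 0.0 (shut) to 1.0 (fully open).
Only numpy, scipy, OpenCV 4.12 (cv2) and the standard library are available. Lean on these libraries where they do the work, as an engineer would, in place of code of your own. Each camera call takes 0.05 s, during which the arm holds its last target.

TASK

One of the six terracotta tiles on top of the white plinth is really a hidden push catch: feel over the tiles by pressing them with the fingertips until one gives way, then press that one all the way down so that the hatch beside the tiles swings up. Finish while still holding the catch tile down with the fingers, so the hatch stays open for me to reach in. Open the hatch only by the catch, do not touch the hatch itself, and leave the dish, the clothespins and the brush where they lie.

Things in the scene. Friction and masses are not known exactly. Their poses are not given: they have to be found in the camera images.
- plinth: White plastered plinth fixed on the ledge, 288 x 230 x 80 mm high. Origin: on the ledge, under the middle of its tile field; z up; +x points from the tiles to the hatch (away from the robot). In this frame it spans x -84..204, y -115..115 mm. The rim round tiles and hatch is at z = 80 mm.
- tiles (a point): Middle of the tile field, z = 78 mm, axes as the plinth's. Six like terracotta tiles, 60 x 60 mm, level with this point, 2 mm below the rim: centres at x = -32 or +32, y = -64, 0 or +64 mm from here. Grout between them 4 mm wide and 4 mm lower. Five are rigid; one, in any of the six places and not to be told by eye, is the spring catch.
- catch (a joint): How far the hidden catch tile is pushed down, in m: 0 = up, level with the other tiles; 0.008 = fully down. It slides straight down, gives way at about 3 N, needs about 5 N to be fully down, and springs back when let go. It raises the hatch in proportion (0.32 rad at 0.008 m).
- hatch: Aluminium hatch with white panel, 108 (plinth's x) x 192 x 8 mm, closed flush with the rim at z = 80 mm, covering x = 81..189 mm of the plinth. Origin: on its hinge at the far edge (plinth x = 189 mm), the plate lying along its -x. Its z axis is vertical when closed; pushing the catch down raises its near edge by up to 34 mm (0.32 rad).
- dish: Empty white ceramic dish, 110 mm across, 22 mm high, loose on the ledge on the -y side of the plinth. Origin: centre of its underside. Leave it.
- clothespin_a: Orange clothespin, about 72 x 20 x 11 mm, loose on the ledge on the +y side of the plinth. Origin: middle of its underside, x along its length. Leave it.
- clothespin_b: Second orange clothespin, like the first. Leave it.
- scrub_brush: Yellow scrub brush with white bristles down, 150 x 54 x 47 mm high, loose on the ledge on the +y side of the plinth. Origin: centre of its underside, x along its length. Leave it.
Mind the look-alikes: they are no part of the job. Leave any purple look-alike of the clothespin_a alone. There is more than one size of the scrub_brush; the one meant has the size given above.

How it is judged:
By the outcome, as a careful person would: the job done as asked, in the order asked, and still so for the second after the job is handed in, while the arm keeps its last pose, push and grip.
It also fails if it takes over 48 s, if anything falls off the work surface, if the arm or the gripper's body presses on something with over 40 N, if the wrist force passes 120 N, or if a joint passes its speed limit or range.

## Working session

There is one attempt and no reset: what is moved stays moved. The work goes in short steps, Python scripts to look and compute and a tool call to move; the robot and the scene stay as the last step left them, time stands still between calls to the robot, and variables do not carry over. Pictures are saved under pics/ and viewed, and the job is handed in when it is done.

Besides the shell and the picture viewer there is one more tool, called after "Call:" as a command line: name --argument value ..., lists and objects as JSON in quotes. send_rows: Moves the arm, as the interface text tells. Its arguments: {"type":"object","properties":{"plan":{"type":"array"},"squeeze":{"type":"number"}},"required":["plan"]}

```bash
mkdir -p pics; ls; python3 - <<'E'
from rig import status, viewer, job
import cv2,numpy as np
s=status.sense();print(s)
for n in ("scene","top"):
    im=viewer.grab_frame(n);cv2.imwrite(f"pics/{n}0.png",im[:,:,::-1]);p=viewer.camera_params(n);print(n,p)
    for l in ("plinth","hatch","tiles"):
        try:
            for d in viewer.cut_out(l,n)[:2]: print(l,d["p"],d["extent"])
        except Exception as e: print(l,e)
E
```

```text
pics
{'clock': 0.0, 'qpos': array([ 1.15656655e+00,  3.53670854e-01,  1.63414953e+00,  2.96778318e-06,
        1.15520453e+00, -2.42784160e-03]), 'qvel': array([-0.00125744,  0.00050078,  0.00194561, -0.00038698, -0.00012502,
        0.0018984 ]), 'joint_efforts': array([ 1.60943488e-03, -6.05253053e+01, -3.42067838e+01,  1.21258527e-04,
        9.37673118e-03, -7.44152601e-06]), 'eef_pos': array([249.99456646, 572.32583345, 252.54089555]), 'tcp_rot': array([-3.14158646e+00,  1.43225220e-03,  1.15899319e+00]), 'contact_force': array([-0.25717867,  0.90272151,  0.03965773]), 'wrist_torque': array([-0.02996493, -0.04385971, -0.02654982]), 'opening': 0.9958818388971025}
scene {'intrinsics': array([[424.70987781,   0.        , 251.22741089],
       [  0.        , 424.70987781, 195.46193006],
       [  0.        ,   0.        ,   1.        ]]), 'dist_coeffs': array([-0.00906316,  0.        ,  0.        ,  0.        ,  0.        ]), 'xyz': array([1071.38658733,  636.02103651,  865.15587607]), 'orientation': array([-2.37146557, -0.00630564,  2.41443239])}
plinth 0.85 [173.6, 155.8, 143.8, 124.2]
plinth 0.4 [326.7, 238.6, 27.4, 16.4]
hatch 0.55 [182.4, 188.7, 82.7, 59.6]
tiles 0.77 [174.6, 154.8, 142.8, 125.9]
top {'intrinsics': array([[482.01344825,   0.        , 255.98750726],
       [  0.        , 482.01344825, 191.4211152 ],
       [  0.        ,   0.        ,   1.        ]]), 'dist_coeffs': array([-0.11123289,  0.        ,  0.        ,  0.        ,  0.        ]), 'xyz': array([ 278.9717956 ,   78.12283921, 1452.72223822]), 'orientation': array([-2.92252882,  0.00469334, -1.53521847])}
plinth 0.68 [222.9, 144.2, 78.6, 101.2]
hatch 0.58 [230.3, 145.9, 63.1, 41.7]
tiles 0.93 [221.1, 141.5, 83.0, 104.6]
```

View pics/scene0.png

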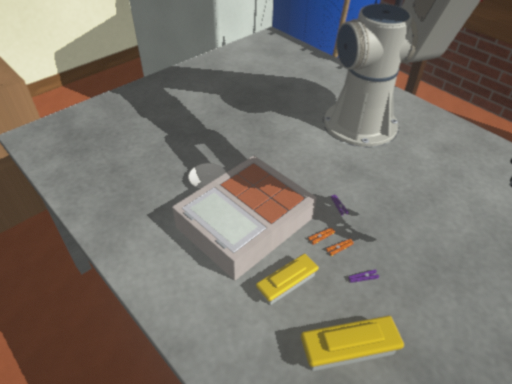

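```bash
python3 - <<'E'
import cv2
im=cv2.imread("pics/top0.png");cv2.imwrite("pics/topc.png",cv2.resize(im[125:275,170:350],None,fx=4,fy=4,interpolation=cv2.INTER_CUBIC))
im=cv2.imread("pics/scene0.png");cv2.imwrite("pics/scc.png",cv2.resize(im[140:290,160:360],None,fx=4,fy=4,interpolation=cv2.INTER_CUBIC))
E
```

```text
(no output)
```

View pics/topc.png

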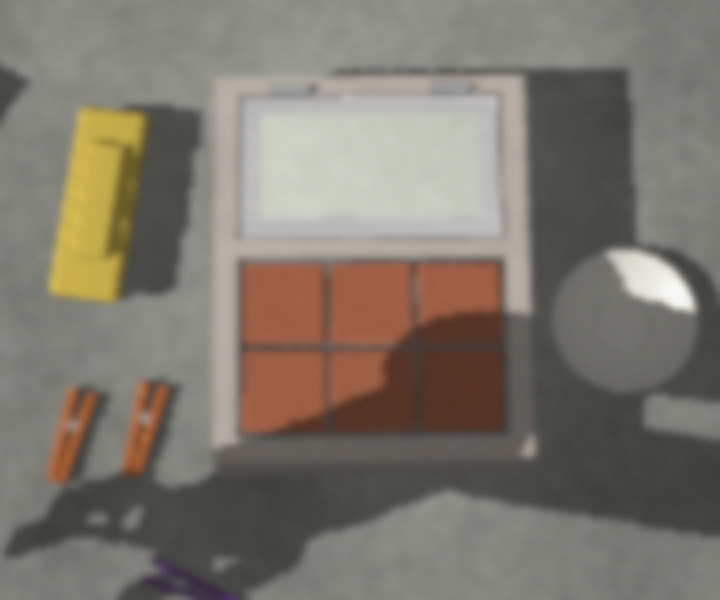

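View pics/scc.png

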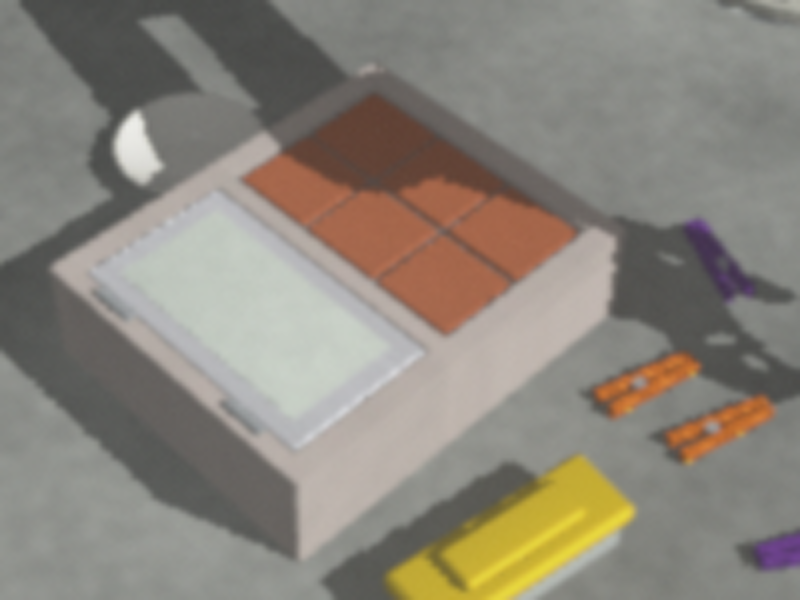

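View pics/top0.png

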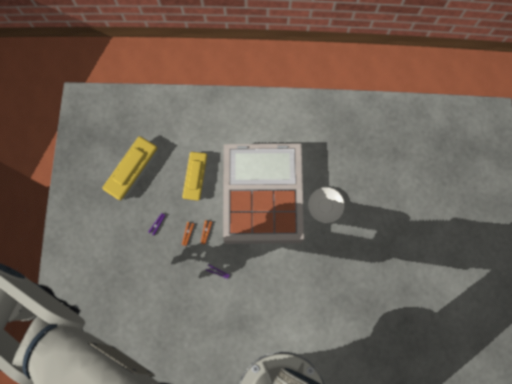

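```bash
cat > h.py <<'E'
import numpy as np,cv2
from scipy.spatial.transform import Rotation as R
from scipy.optimize import least_squares
from rig import status, viewer
def proj(P,c):
    Rm=R.from_euler('xyz',c["orientation"]).as_matrix()
    rv=cv2.Rodrigues(Rm.T)[0]; t=-Rm.T@c["xyz"]
    return cv2.projectPoints(np.asarray(P,float),rv,t,c["intrinsics"],c["dist_coeffs"])[0][:,0]
E
python3 - <<'E'
from h import *
T=(np.array([(240,261),(503,261),(505,434),(238,434)])+.5)/4-.5+[170,125]
S=(np.array([(447,333),(242,180),(375,93),(583,230)])+.5)/4-.5+[160,140]
M=np.array([(63,95,0),(63,-95,0),(-63,-95,0),(-63,95,0)])
ct,cs=viewer.camera_params("top"),viewer.camera_params("scene")
def f(p,w=(1,1)):
    P=R.from_euler('z',p[3]).apply(M)+p[:3]
    return np.r_[w[0]*(proj(P,ct)-T).ravel(),w[1]*(proj(P,cs)-S).ravel()]
for w in ((1,1),(1,0),(0,1)):
    r=least_squares(f,[500,50,78,0],args=(w,));print(w,r.x.round(3),np.abs(r.fun).max())
g=lambda q:f([q[0],q[1],78,q[2]])
r=least_squares(g,[500,50,0]);print(r.x,r.fun.round(2))
E
```

```text
(1, 1) [5.26726e+02 7.41090e+01 7.69850e+01 4.30000e-02] 0.6644960246295568
(1, 0) [5.23793e+02 7.45480e+01 9.19420e+01 3.40000e-02] 0.09551392374777379
(0, 1) [5.21216e+02 6.78920e+01 6.84780e+01 5.40000e-02] 0.4432497667783082
[5.26903310e+02 7.43680976e+01 4.26035843e-02] [ 0.24  0.27 -0.56 -0.24 -0.02 -0.69  0.55 -0.17  0.16  0.46 -0.18 -0.79
  0.56 -0.81  0.17  0.34]
```

```bash
cat >> h.py <<'E'
C=np.array([527,74.2]);YAW=0.043
def tile(ix,iy): return C+R.from_euler('z',YAW).as_matrix()[:2,:2]@[32*ix,64*iy]
def go(xy,z):
    s=status.sense();Rm=R.from_euler('xyz',s["tcp_rot"])
    Rt=R.from_euler('xyz',[np.pi,0,YAW])
    d=Rm.inv().apply(np.r_[xy,z]-s["eef_pos"])/1000
    print("t",round(float(s["clock"]),2),"pos",s["eef_pos"].round(1),"F",s["contact_force"].round(2),"open",round(s["opening"],2),
     "shift",d.round(4),"turn",(Rm.inv()*Rt).as_rotvec().round(3))
E
python3 -c "
from h import *
for i in(-1,1):
  for j in(1,0,-1): print(i,j,tile(i,j))
go(tile(-1,1),150)"
```

```text
-1 1 [492.27842744 136.76526511]
-1 0 [495.02957944  72.824424  ]
-1 -1 [497.78073145   8.88358288]
1 1 [556.21926855 139.51641712]
1 0 [558.97042056  75.575576  ]
1 -1 [561.72157256  11.63473489]
t 0.4 pos [250.1 572.7 253.2] F [0.   0.02 0.08] open 1.0 shift [-0.3025  0.3964  0.1032] turn [0.    0.    1.116]
```

Call:
send_rows --plan '[[[-0.302, 0.396, 0.103], [0, 0, 1.116], -1], [[-0.302, 0.396, 0.103], [0, 0, 1.116], -1], [[-0.302, 0.396, 0.103], [0, 0, 1.116], -1], [[-0.302, 0.396, 0.103], [0, 0, 1.116], -1], [[-0.302, 0.396, 0.103], [0, 0, 1.116], -1]]' --squeeze 40

```text
clock: 0.82
eef_pos: [349.7, 392.9, 210.9]
tcp_rot: [3.142, -0.0, 0.528]
contact_force: [1.4, 1.6, -0.8]
opening: 0.297
```

```bash
python3 -c "
from h import *
go(tile(-1,1),150)"
```

```text
t 0.82 pos [349.7 392.9 210.9] F [ 1.43  1.64 -0.79] open 0.3 shift [-0.0061  0.293   0.0609] turn [-0.    -0.     0.485]
```

Call:
send_rows --plan '[[[-0.006, 0.293, 0.061], [0, 0, 0.485], -1], [[-0.006, 0.293, 0.061], [0, 0, 0.485], -1], [[-0.006, 0.293, 0.061], [0, 0, 0.485], -1], [[-0.006, 0.293, 0.061], [0, 0, 0.485], -1], [[-0.006, 0.293, 0.061], [0, 0, 0.485], -1]]'

```text
clock: 1.23
eef_pos: [449.0, 214.3, 168.6]
tcp_rot: [-3.141, -0.001, 0.036]
contact_force: [0.7, 0.1, -0.6]
opening: -0.0
```

```bash
python3 -c "
from h import *
go(tile(-1,1),120)"
```

```text
t 1.23 pos [449.  214.3 168.6] F [ 0.7   0.08 -0.61] open -0.0 shift [0.0404 0.0791 0.0486] turn [-0.    -0.001 -0.007]
```

Call:
send_rows --plan '[[[0.04, 0.079, 0.02], [0, 0, -0.007], -1], [[0.04, 0.079, 0.03], [0, 0, -0.007], -1], [[0.04, 0.079, 0.043], [0, 0, -0.007], -1], [[0.04, 0.079, 0.043], [0, 0, -0.007], -1], [[0.04, 0.079, 0.043], [0, 0, -0.007], -1]]'

```text
clock: 1.65
eef_pos: [491.4, 136.2, 125.1]
tcp_rot: [-3.141, 0.001, 0.041]
contact_force: [-0.5, -0.9, -0.2]
opening: 0.003
```

```bash
python3 - <<'E'
from h import *
go(tile(-1,1),100)
for n in("scene","wrist"):
    cv2.imwrite(f"pics/{n}1.png",viewer.grab_frame(n)[:,:,::-1])
im=cv2.imread("pics/scene1.png");cv2.imwrite("pics/sc1c.png",np.hstack([cv2.resize(im[130:280,180:330],(400,400),interpolation=cv2.INTER_CUBIC),cv2.resize(cv2.imread("pics/wrist1.png"),(400,300)).repeat(1,0) if 0 else cv2.copyMakeBorder(cv2.resize(cv2.imread("pics/wrist1.png"),(400,300)),0,100,0,0,0)]))
E
```

```text
t 1.65 pos [491.4 136.2 125.1] F [-0.51 -0.93 -0.22] open 0.0 shift [ 0.0009 -0.0006  0.0251] turn [-0.     0.001 -0.002]
```

View pics/sc1c.png

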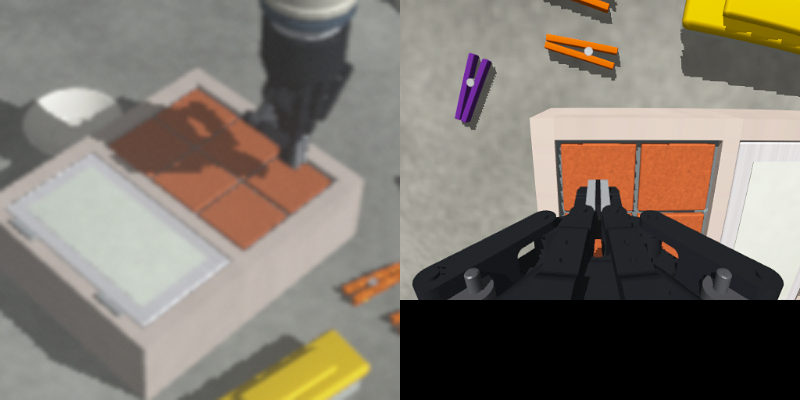

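Call:
send_rows --plan '[[[0, 0, 0.01], [0, 0, 0], -1], [[0, 0, 0.018], [0, 0, 0], -1], [[0, 0, 0.022], [0, 0, 0], -1], [[0, 0, 0.024], [0, 0, 0], -1], [[0, 0, 0.025], [0, 0, 0], -1]]'

```text
clock: 2.17
eef_pos: [491.4, 138.0, 100.7]
tcp_rot: [-3.141, -0.001, 0.044]
contact_force: [0.2, -0.5, -0.4]
opening: 0.003
```

```bash
python3 -c "
from h import *
go(tile(-1,1),100)"
```

```text
t 2.17 pos [491.4 138.  100.7] F [ 0.24 -0.5  -0.39] open 0.0 shift [0.0008 0.0013 0.0007] turn [-0.001 -0.001  0.001]
```

Call:
send_rows --plan '[[[0, 0, 0.001], [0, 0, 0], -1], [[0, 0, 0.002], [0, 0, 0], -1], [[0, 0, 0.003], [0, 0, 0], -1], [[0, 0, 0.004], [0, 0, 0], -1], [[0, 0, 0.004], [0, 0, 0], -1]]'

```text
clock: 2.58
eef_pos: [491.6, 138.1, 99.9]
tcp_rot: [-3.141, -0.001, 0.044]
contact_force: [-13.3, -3.4, 44.0]
opening: 0.001
```

```bash
python3 -c "
from h import *
go(tile(-1,1),100)"
```

```text
t 2.58 pos [491.6 138.1  99.9] F [-13.27  -3.41  43.99] open 0.0 shift [ 0.0006  0.0014 -0.0001] turn [-0.001 -0.001  0.001]
```

Call:
send_rows --plan '[[[0, 0, -0.008], [0, 0, 0], -1], [[0.001, 0.03, -0.01], [0, 0, 0], -1], [[0.001, 0.065, -0.01], [0, 0, 0], -1], [[0.001, 0.065, -0.008], [0, 0, 0], -1], [[0.001, 0.065, -0.004], [0, 0, 0], -1]]'

```text
clock: 3.0
eef_pos: [496.1, 72.0, 104.3]
tcp_rot: [-3.141, -0.002, 0.042]
contact_force: [0.2, -0.0, 0.5]
opening: 0.002
```

```bash
python3 -c "
from h import *
go(tile(-1,0),98)"
```

```text
t 3.0 pos [496.1  72.  104.3] F [ 0.18 -0.05  0.54] open 0.0 shift [-0.001  -0.0009  0.0063] turn [-0.001 -0.002 -0.001]
```

Call:
send_rows --plan '[[[0, 0, 0.003], [0, 0, 0], -1], [[0, 0, 0.004], [0, 0, 0], -1], [[0, 0, 0.005], [0, 0, 0], -1], [[0, 0, 0.006], [0, 0, 0], -1], [[0, 0, 0.006], [0, 0, 0], -1]]'

```text
clock: 3.42
eef_pos: [496.1, 72.3, 99.9]
tcp_rot: [3.142, -0.002, 0.043]
contact_force: [-8.7, -5.7, 28.9]
opening: -0.002
```

```bash
python3 -c "
from h import *
go(tile(-1,-1),110)"
```

```text
t 3.42 pos [496.1  72.3  99.9] F [-8.74 -5.69 28.92] open -0.0 shift [-0.001   0.0635 -0.0101] turn [ 0.    -0.002  0.   ]
```

Rigid. Next is (-1,-1).

Call:
send_rows --plan '[[[0, 0, -0.008], [0, 0, 0], -1], [[-0.001, 0.03, -0.01], [0, 0, 0], -1], [[-0.001, 0.063, -0.01], [0, 0, 0], -1], [[-0.001, 0.063, -0.008], [0, 0, 0], -1], [[-0.001, 0.063, -0.004], [0, 0, 0], -1]]'

```text
clock: 3.83
eef_pos: [498.2, 9.1, 104.1]
tcp_rot: [-3.142, -0.003, 0.042]
contact_force: [-0.5, 0.7, 0.4]
opening: 0.001
```

```bash
python3 -c "
from h import *
go(tile(-1,-1),98)"
```

```text
t 3.83 pos [498.2   9.1 104.1] F [-0.49  0.73  0.39] open 0.0 shift [-0.0005  0.0002  0.0061] turn [-0.    -0.003 -0.001]
```

Call:
send_rows --plan '[[[0, 0, 0.003], [0, 0, 0], -1], [[0, 0, 0.004], [0, 0, 0], -1], [[0, 0, 0.005], [0, 0, 0], -1], [[0, 0, 0.006], [0, 0, 0], -1], [[0, 0, 0.006], [0, 0, 0], -1]]'

```text
clock: 4.25
eef_pos: [498.2, 9.9, 99.9]
tcp_rot: [3.141, -0.002, 0.044]
contact_force: [-9.9, -4.5, 34.5]
opening: 0.005
```

```bash
python3 -c "
from h import *
go(tile(1,-1),110)"
```

```text
t 4.25 pos [498.2   9.9  99.9] F [-9.93 -4.46 34.46] open 0.0 shift [ 0.0635  0.0011 -0.01  ] turn [ 0.001 -0.002  0.001]
```

Rigid. On to (+1,-1).

Call:
send_rows --plan '[[[0, 0, -0.008], [0, 0, 0], -1], [[0.03, 0.001, -0.01], [0, 0, 0], -1], [[0.063, 0.001, -0.01], [0, 0, 0], -1], [[0.063, 0.001, -0.008], [0, 0, 0], -1], [[0.063, 0.001, -0.004], [0, 0, 0], -1]]'

```text
clock: 4.67
eef_pos: [562.9, 13.1, 104.0]
tcp_rot: [3.141, -0.004, 0.045]
contact_force: [-0.9, 0.1, 0.0]
opening: 0.0
```

```bash
python3 -c "
from h import *
go(tile(1,-1),98)"
```

```text
t 4.67 pos [562.9  13.1 104. ] F [-0.94  0.09  0.04] open 0.0 shift [-0.0012  0.0014  0.006 ] turn [ 0.    -0.004  0.002]
```

Call:
send_rows --plan '[[[0, 0, 0.003], [0, 0, 0], -1], [[0, 0, 0.004], [0, 0, 0], -1], [[0, 0, 0.005], [0, 0, 0], -1], [[0, 0, 0.006], [0, 0, 0], -1], [[0, 0, 0.006], [0, 0, 0], -1]]'

```text
clock: 5.08
eef_pos: [561.7, 13.8, 99.9]
tcp_rot: [3.142, -0.003, 0.046]
contact_force: [-10.5, 1.3, 32.1]
opening: -0.001
```

```bash
python3 -c "
from h import *
go(tile(1,0),110)"
```

```text
t 5.08 pos [561.7  13.8  99.9] F [-10.45   1.35  32.14] open -0.0 shift [ 0.0001 -0.0618 -0.0101] turn [-0.    -0.003  0.003]
```

Rigid. On to (+1,0).

Call:
send_rows --plan '[[[0, 0, -0.008], [0, 0, 0], -1], [[0, -0.03, -0.01], [0, 0, 0], -1], [[0, -0.062, -0.01], [0, 0, 0], -1], [[0, -0.062, -0.008], [0, 0, 0], -1], [[0, -0.062, -0.004], [0, 0, 0], -1]]'

```text
clock: 5.5
eef_pos: [557.8, 77.3, 103.7]
tcp_rot: [3.142, -0.002, 0.049]
contact_force: [0.4, 0.6, 0.0]
opening: 0.002
```

```bash
python3 -c "
from h import *
go(tile(1,0),98)"
```

```text
t 5.5 pos [557.8  77.3 103.7] F [0.35 0.64 0.05] open 0.0 shift [0.0011 0.0018 0.0057] turn [ 0.    -0.002  0.006]
```

Call:
send_rows --plan '[[[0, 0, 0.003], [0, 0, 0], -1], [[0, 0, 0.004], [0, 0, 0], -1], [[0, 0, 0.005], [0, 0, 0], -1], [[0, 0, 0.006], [0, 0, 0], -1], [[0, 0, 0.006], [0, 0, 0], -1]]'

```text
clock: 5.92
eef_pos: [557.1, 77.1, 99.9]
tcp_rot: [-3.141, -0.001, 0.048]
contact_force: [-13.1, 3.5, 37.1]
opening: 0.002
```

```bash
python3 -c "
from h import *
go(tile(1,1),110)"
```

```text
t 5.92 pos [557.1  77.1  99.9] F [-13.08   3.49  37.11] open 0.0 shift [ 0.0021 -0.0624 -0.01  ] turn [-0.001 -0.001  0.005]
```

Rigid too, so only (+1,+1) is left.

Call:
send_rows --plan '[[[0, 0, -0.008], [0, 0, 0.005], -1], [[0.002, -0.03, -0.01], [0, 0, 0.005], -1], [[0.002, -0.062, -0.01], [0, 0, 0.005], -1], [[0.002, -0.062, -0.008], [0, 0, 0.005], -1], [[0.002, -0.062, -0.004], [0, 0, 0.005], -1]]'

```text
clock: 6.33
eef_pos: [555.9, 139.4, 103.6]
tcp_rot: [-3.141, -0.001, 0.044]
contact_force: [-0.2, -0.1, 0.3]
opening: 0.0
```

```bash
python3 -c "
from h import *
go(tile(1,1),98)"
```

```text
t 6.33 pos [555.9 139.4 103.6] F [-0.19 -0.07  0.32] open 0.0 shift [ 0.0003 -0.0001  0.0056] turn [-0.001 -0.001  0.001]
```

Call:
send_rows --plan '[[[0, 0, 0.003], [0, 0, 0], -1], [[0, 0, 0.004], [0, 0, 0], -1], [[0, 0, 0.005], [0, 0, 0], -1], [[0, 0, 0.006], [0, 0, 0], -1], [[0, 0, 0.006], [0, 0, 0], -1]]'

```text
clock: 6.75
eef_pos: [555.4, 138.5, 97.3]
tcp_rot: [-3.141, 0.0, 0.044]
contact_force: [-1.9, -2.5, 2.7]
opening: 0.003
```

```bash
python3 -c "
from h import *
go(tile(1,1),92)"
```

```text
t 6.75 pos [555.4 138.5  97.3] F [-1.9  -2.5   2.66] open 0.0 shift [ 0.0009 -0.001   0.0053] turn [-0.     0.     0.001]
```

Call:
send_rows --plan '[[[0, 0, 0.002], [0, 0, 0], -1], [[0, 0, 0.003], [0, 0, 0], -1], [[0, 0, 0.004], [0, 0, 0], -1], [[0, 0, 0.005], [0, 0, 0], -1], [[0, 0, 0.0065], [0, 0, 0], -1]]'

```text
clock: 7.17
eef_pos: [555.8, 138.3, 91.6]
tcp_rot: [3.142, -0.0, 0.044]
contact_force: [-8.8, -4.0, 30.9]
opening: 0.002
```

```bash
python3 - <<'E'
from h import *
go(tile(1,1),92)
cv2.imwrite("pics/s2.png",cv2.resize(viewer.grab_frame("scene")[130:280,160:360,::-1],None,fx=4,fy=4,interpolation=cv2.INTER_CUBIC))
go(tile(1,1),92)
E
```

```text
t 7.17 pos [555.8 138.3  91.6] F [-8.78 -4.   30.89] open 0.0 shift [ 0.0005 -0.0012 -0.0004] turn [ 0.    -0.     0.001]
t 7.22 pos [555.7 138.3  91.8] F [-6.05 -2.38 17.18] open 0.0 shift [ 0.0006 -0.0012 -0.0002] turn [ 0.    -0.     0.001]
```

View pics/s2.png

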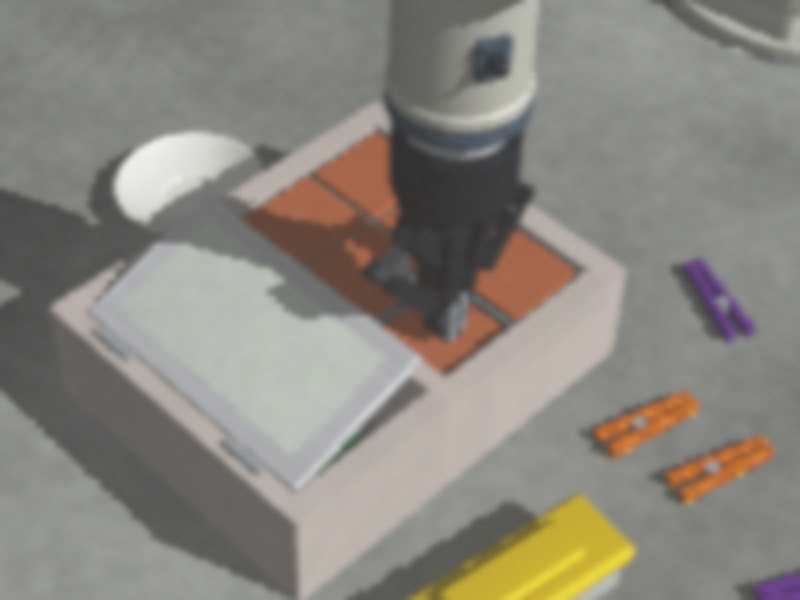

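The hatch is up: its near edge is raised (crop ~(320,270)), clear of the gripper, and the fingertips are on the tile at ~(450,325). I'll hold once more to check that it stays steady.

Call:
send_rows --plan '[[[0, 0, 0.0013], [0, 0, 0], -1], [[0, 0, 0.0013], [0, 0, 0], -1], [[0, 0, 0.0013], [0, 0, 0], -1], [[0, 0, 0.0013], [0, 0, 0], -1], [[0, 0, 0.0013], [0, 0, 0], -1]]'

```text
clock: 7.63
eef_pos: [555.7, 138.3, 91.8]
tcp_rot: [3.141, -0.0, 0.044]
contact_force: [-6.2, -2.1, 19.4]
opening: 0.001
```

```bash
python3 - <<'E'
from h import *
for i in range(4):
    go(tile(1,1),92); im=viewer.grab_frame("scene")
cv2.imwrite("pics/s3.png",cv2.resize(im[:,:,::-1],(768,576)))
E
```

```text
t 7.63 pos [555.7 138.3  91.8] F [-6.22 -2.08 19.4 ] open 0.0 shift [ 0.0005 -0.0012 -0.0002] turn [ 0.    -0.     0.001]
t 7.68 pos [555.7 138.3  91.8] F [-7.3  -1.51 20.26] open -0.0 shift [ 0.0005 -0.0012 -0.0002] turn [ 0.    -0.     0.001]
t 7.73 pos [555.7 138.3  91.8] F [-6.39 -1.42 19.26] open -0.0 shift [ 0.0005 -0.0012 -0.0002] turn [ 0.    -0.     0.001]
t 7.78 pos [555.7 138.3  91.8] F [-7.04 -3.11 19.08] open 0.01 shift [ 0.0005 -0.0012 -0.0002] turn [ 0.    -0.     0.001]
```

View pics/s3.png

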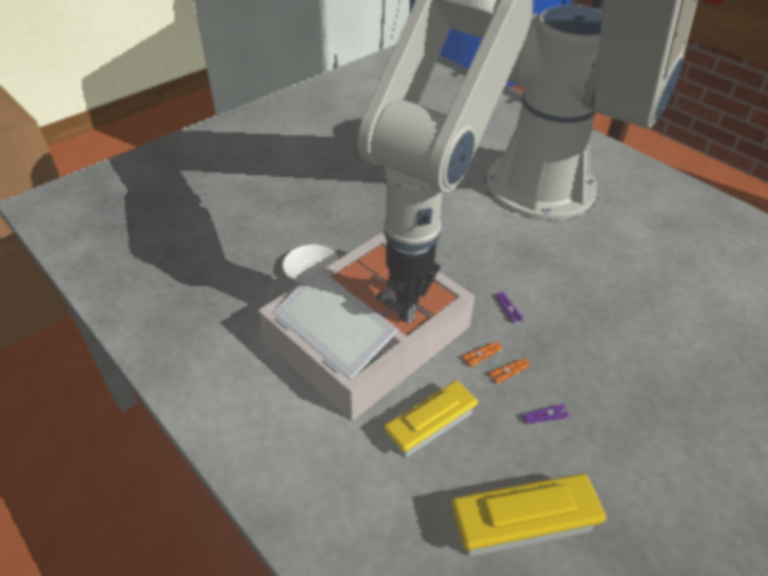

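Everything is steady: the hatch is open at (335,320), the fingers are pressing at (408,310), and the other objects haven't moved.

```bash
python3 -c "
from rig import job
print(job.sign_off())"
```

```text
the job is handed in; nothing more can be done
None
```

The hatch is open, and the closed fingertips are still holding the catch tile fully down. I handed the job in at about 7.8 s.

- **Finding the catch:** I pressed all six tiles one by one. Five were rigid, pushing back with 29–44 N at the tile surface. The last one, on the hatch side at +y, gave way at about 3 N.
- **Holding it down:** I pressed that tile about 8 mm down, to its stop. The press peaked at about 31 N and then held steady at about 19–20 N, with the fingertips not moving over several readings.
- **Last checks:** The final pictures show the hatch raised and clear of the gripper. The dish, both orange clothespins and the brush look to be where they were. I judged that by eye and did not measure their positions.
- **A disagreement:** The camera views, fitted separately, put the tile surface at 92 mm and 68 mm instead of the stated 78 mm. Fitted together they gave 77 mm. The first touch settled it at about 78 mm.

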